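Pack the site kit tray and close the dust box

TASK

Pack the kit tray on the bench: lay the folding rule and the pincers flat in the foam inserts cut to their outlines, and lay the cork sanding block in the open base of the orange dust box so that its grit stays off the other tools. Then set the orange lid gently over the block, not dropping it, and press it fully home, level, so that both black spring clips snap over its rim. Leave the hand plane and the roll of tape where they are.

Things in the scene. Friction and masses are not known exactly. Their poses are not given: they have to be found in the camera images.
- folding_rule: Yellow folding rule, folded up: a bar 16 wide (x) x 235 long (y) x 16 mm high, 0.09 kg, lying on the bench. Origin: centre of its underside; z up. Grip it across x at mid-length. Same either way round.
- pincers: Pincers lying flat, red handles (+y end), grey jaws (-y end): 60 wide (x) x 201 long (y) x 14 mm thick, about 0.3 kg. Origin: centre of the underside; centre of mass 6 mm from it toward the jaws. The handles' outer sides are parallel and 60 mm apart from y = +10 to +60 mm: grip both together across x near y = +20 mm. Pivot neck (y = -50 mm) 24 mm wide, head 44 mm.
- pincers_jaws (a point): Point in the middle of the pincers' jaws, on their centre line, 85 mm from the pincers' origin toward -y, 8 mm above their underside.
- sanding_block: Brown cork sanding block wrapped in sandpaper, 64 wide (x) x 112 long (y) x 34 mm high, 0.11 kg, lying on the bench. Origin: centre of its underside. Grip it across x at mid-length. Same either way round.
- box_lid: Orange dust box lid, a hood open below: rim 108 (x) x 157 (y) x 4 mm high, hood 101 x 149, inside 96 x 144 x 40 mm high; on its top (z = 43 mm) a central grip bar 15 thick (x) x 66 long (y), up to z = 63 mm. 0.12 kg. Origin: centre of the rim's underside. Same either way round. It first stops on the clips 12 mm above its seat; 4 to 14 N on the bar, at each end, snap it down.
- rule_insert: Foam insert for the folding rule in the kit tray, fixed, 114 (x) x 270 (y) x 20 mm high, dark over blue. A straight slot 31 wide (x) x 250 mm long (y), centred on the origin, is cut 10 mm deep: blue floor at z = +10 mm, foam top at +20 mm. At its middle a finger scoop as deep, 88 (x) x 48 mm (y). Origin: centre of its underside, 5 mm above the bench.
- pincers_insert: Foam insert for the pincers in the kit tray, fixed, size, colours and heights as the rule's (floor z = +10 mm). Cut-out 218 mm long (y), centred on the origin: 76 mm wide for the handles at y > 0, 44 at the neck (y = -47), 56 for the jaws (y = -77), so jaws toward -y, pincers' origin over this origin. Finger scoop at y = +20 mm, 100 (x) x 54 mm (y). Origin: centre of its underside.
- dust_box: Dust box base in the tray, fixed: orange plate 110 (x) x 161 (y) mm on a dark pad, top at z = +14 mm: block and lid rest on it, y along its y, origins over its origin. 16 mm high lugs lean inward round the block (78 x 126 mm free; none by the middle 66 mm of the long sides) and guide the lid (1.5 mm play, 5 mm lead-in). Black spring clips at y = +-80 mm, 34 mm high. Origin: centre of underside.
- wood_plane: Bystander: wooden smoothing plane 63 x 221 x 118 mm high standing on the bench behind the tray; origin: centre of its sole. Leave it alone.
- tape_roll: Bystander: roll of cream tape, 100 mm across, 25 mm high, lying near the front edge of the bench; origin: centre of its underside. Leave it alone.

How it is judged (in metres and radians):
On the way, in this order (a step that is already met when the one before it is completed fails the run):
1. the sanding block lies flat in the base of the dust box (horizontal distance between sanding_block and dust_box below 0.013 m and z of sanding_block in the frame of dust_box between 0.011 and 0.0165 m and angle between the y axis of sanding_block and the y axis of dust_box, either way round below 0.25 rad and angle between sanding_block's own z axis and vertical below 0.06 rad and linear speed of sanding_block below 0.03 m/s), for 0.2 s.
2. the lid is over the block, fully home and level under both clips (horizontal distance between box_lid and dust_box below 0.004 m and z of box_lid in the frame of dust_box between 0.011 and 0.0165 m and angle between box_lid's own z axis and vertical below 0.03 rad and angle between the y axis of box_lid and the y axis of dust_box, either way round below 0.1 rad and horizontal distance between sanding_block and dust_box below 0.013 m and z of sanding_block in the frame of dust_box between 0.011 and 0.0165 m and angle between the y axis of sanding_block and the y axis of dust_box, either way round below 0.25 rad and angle between sanding_block's own z axis and vertical below 0.06 rad), for 0.2 s.
At the end, for the whole second after the job is handed in: Rule and pincers lie flat on the floors of their own cut-outs (within 13 mm, under 3 mm above the floor, jaws at the jaw end), the block lies flat in the dust box base (within 13 mm), the lid is over it, centred within 4 mm, level, within 2.5 mm of its seat. All released and at rest (all of step 2 and horizontal distance between folding_rule and rule_insert below 0.013 m and z of folding_rule in the frame of rule_insert between 0.007 and 0.013 m and angle between the y axis of folding_rule and the y axis of rule_insert, either way round below 0.15 rad and angle between each of folding_rule, pincers's own z axis and vertical below 0.06 rad and linear speed of each of folding_rule, pincers, sanding_block, box_lid below 0.02 m/s and angular speed of each of folding_rule, pincers, sanding_block, box_lid below 0.2 rad/s and horizontal distance between pincers and pincers_insert below 0.013 m and z of pincers in the frame of pincers_insert between 0.007 and 0.013 m and angle between the y axis of pincers and the y axis of pincers_insert, either way round below 0.2 rad and y of pincers_jaws in the frame of pincers_insert below -0.06 m); the robot touches nothing.
It fails at once if the lid was dropped or slammed onto the dust box (over 0.5 m/s just above the clips) (linear speed of box_lid above 0.5 m/s and horizontal distance between box_lid and dust_box below 0.05 m and z of box_lid in the frame of dust_box between 0.027 and 0.08 m).
It fails at once if the hand plane was moved by more than 20 mm (distance of wood_plane from where it was at the start of the episode above 0.02 m).
It fails at once if the roll of tape was moved by more than 20 mm (distance of tape_roll from where it was at the start of the episode above 0.02 m).
It also fails if it takes over 136 s, if anything falls off the work surface, if the arm or the gripper's body presses on something with over 40 N, if the wrist force passes 120 N, or if a joint passes its speed limit or range.

ROBOT

A 6-joint arm with a two-finger parallel gripper is mounted at the origin on a cart in front of the work surface, level with it; the furniture and walls round the work are solid. World frame = base frame: x ahead of the robot, y to its left, z up, the work surface at z = 0. Lengths are in mm, angles in rad, forces in N, time in s.
With the tool pointing down it reaches from about 400 to 925 mm from the base axis. Payload 12.5 kg.
Tool frame: the origin (TCP) lies midway between the tips of the shut fingers; the grasp point (between the pads) lies 19 mm behind it; z points along the fingers, y is the line along which they close (so a half turn about z gives the same grasp; the last joint's range is limited). The gripper opens to 95 mm and grips with 3 to 60 N. Pads are 20 mm wide; open, the fingers measure 119 mm over their backs; the gripper's body (75 mm by 180 mm) begins 59 mm behind the grasp point.
Start: joints at [1.081, 0.491, 1.559, -0, 1.092, -0.106], TCP at [234.014, 579.555, 214.661] pointing down, gripper open.
Joint ranges: [-3.1, 3.1], [-0.84, 2.19], [0.05, 2.79], [-1.13, 4.28], [0.06, 2.93], [-2.69, 2.69]. Speed limits (rad/s): [2.22, 2.22, 2.79, 3.14, 3.14, 3.14].

INTERFACE

Orientations are given as [roll, pitch, yaw] about the fixed x, y, z axes, in that order (R = Rz(yaw) Ry(pitch) Rx(roll)).
In Python, from cell import readout, eyes, env gives the robot as it stands.
- The arm moves only by the tool move_arm, never from a script. Its argument "plan" is a list of rows, each a list of 3 entries, a list of its own where there are three numbers: the turn, a rotation vector about the tool's x, y, z in degrees, then the shift along the tool's x, y, z in m, then the gripper command: -1 is shut, 1 is fully open, values between are in proportion. In form: [[[ax, ay, az], [x, y, z], jaw], ...]. A call has 1 to 5 rows; each row is the pose to reach, as a shift and turn from the pose commanded when the call began, along the tool's axes at that moment; what a row does not reach only later rows make up. A row lasts 1/8 s, in which the tool goes at most 62.5 mm and 10.7 degrees, less where a joint would pass 70% of its speed; a pose out of reach is approached as far as the arm can. A call with a gripper value outside its range is refused whole. The fingers move at their own pace and stop on an object; the grip force is fixed at half the most. Time passes only in rows, so rows that repeat a pose let the fingers close. It gives the time, the measured TCP pose, the force, the opening and the grip force at its end, in the units of the state.
- readout.state(): the state, without advancing time (a new reading comes with each control period).
- eyes.read_camera(name): name is "scene" or "side" or "wrist"; returns a dict with "img" (400x640x3 uint8, red, green, blue), "K" (3x3 intrinsics, pixels), "dist" ([k1, k2, p1, p2, k3] as OpenCV has them; the pictures are not rectified), "extrinsics" (4x4, takes a point from camera to world coordinates). Camera axes: x right, y up, looking along -z (the intrinsics and any distortion apply to the point x, -y, -z); pixel columns grow to the right and rows downward; lengths in mm; the calibration is good to about 2 mm. A picture is of the moment at which its call begins. There is no depth.
- env.job_done(): hands the job in; it is judged then, once.
Trained networks look in a picture, given as the dict that the camera call returned (one of the last four; its "shot" number tells which), for a name from the list of things; names that differ only in an ending like _2 or _b are one class to them, and where a whole thing is asked for, a point or a joint stands for the part that bears it (a point fixed in the world has none). Each returns a list of dicts, best first, with "score" (0 to 1); they miss things now and then, are a little off and sometimes report something else, mostly with a low value. They report only what shows in the picture. A call takes as long as a camera call.
- eyes.cut_out(picture, name): "mask" (400x640 bool, what is visible of it) and "uv" ([column, row] in pixels, amid what is visible of it).
The state is a dict: "t": time; "joints": joint angles; "qvel": joint speeds; "tau": joint torques, N m; "eef_pos": TCP position; "tcp_rot": TCP orientation; "ft_force": force on the tool from outside, world axes, zero at the start; "moment": the same for the moment, N m; "opening": opening from 0.0 (shut) to 1.0 (fully open); "grip_force": force on a finger pad.
Only numpy, scipy, OpenCV 4.12 (cv2) and the standard library are available. Lean on these libraries where they do the work, as an engineer would, in place of code of your own. Each camera call takes 0.05 s, during which the arm holds its last target. There are 200 camera calls.

## Working session

There is one attempt and no reset: what is moved stays moved. The work goes in short steps, Python scripts to look and compute and a tool call to move; the robot and the scene stay as the last step left them, time stands still between calls to the robot, and variables do not carry over. Pictures are saved under pics/ and viewed, at most 19 in all, crops included, and the job is handed in when it is done.

Besides the shell and the picture viewer there is one more tool, called after ">>>" by a JSON object that holds its "name" and its "arguments", one argument or row to a line. move_arm: Moves the arm, as the interface text tells. Its arguments: {"type":"object","properties":{"plan":{"type":"array","items":{"type":"array"}}},"required":["plan"]}

```bash
ls; mkdir -p pics
cat > h.py <<'E'
import numpy as np, cv2
from cell import readout, eyes, env
def ray(p,uv):
    K=np.array(p["K"]);d=np.array(p["dist"],float)
    n=cv2.undistortPoints(np.array(uv,float).reshape(-1,1,2),K,d).reshape(-1,2)
    E=np.array(p["extrinsics"])
    v=np.c_[n[:,0],-n[:,1],-np.ones(len(n))]@E[:3,:3].T
    return E[:3,3],v
def at_z(p,uv,z):
    o,v=ray(p,uv); return o+v*((z-o[2])/v[:,2])[:,None]
def proj(p,X):
    E=np.array(p["extrinsics"]);c=(np.array(X,float).reshape(-1,3)-E[:3,3])@E[:3,:3]
    c=c*[1,-1,-1]
    return cv2.projectPoints(c,np.zeros(3),np.zeros(3),np.array(p["K"]),np.array(p["dist"],float))[0].reshape(-1,2)
def save(p,f,crop=None,s=1):
    im=p["img"][:,:,::-1]
    if crop: im=im[crop[1]:crop[3],crop[0]:crop[2]]
    cv2.imwrite(f,cv2.resize(im,None,fx=s,fy=s) if s!=1 else im)
def rect(p,mask,z):
    """rectangle of mask mapped to plane z: centre, size, angle of long axis"""
    m=mask.astype(np.uint8)
    n,l,st,_=cv2.connectedComponentsWithStats(m); k=1+np.argmax(st[1:,4]); m=(l==k).astype(np.uint8)
    c=max(cv2.findContours(m,cv2.RETR_EXTERNAL,cv2.CHAIN_APPROX_NONE)[0],key=len).reshape(-1,2)
    X=at_z(p,c,z)[:,:2].astype(np.float32)
    b=cv2.boxPoints(cv2.minAreaRect(X)); e=[b[1]-b[0],b[2]-b[1]]; L=[np.linalg.norm(x) for x in e]
    a=e[int(np.argmax(L))]; return b.mean(0).round(1),sorted(np.round(L,1)),round(float(np.arctan2(a[1],a[0])%np.pi),3),X
E
cat > a.py <<'E'
from h import *
print(readout.state())
Z=dict(folding_rule=16,pincers=14,sanding_block=34,box_lid=43,rule_insert=25,pincers_insert=25,dust_box=14,wood_plane=0,tape_roll=25)
for cam in ("scene","side"):
    p=eyes.read_camera(cam); save(p,f"pics/{cam}0.png"); print(cam,np.array(p["extrinsics"]).round(2).tolist(),np.array(p["K"]).round(0).tolist())
    for n,z in Z.items():
        for r in eyes.cut_out(p,n)[:1]:
            c,s,a,_=rect(p,r["mask"],z); print(n,round(r["score"],2),np.round(r["uv"]),c,s,a,r["mask"].sum())
E
python3 a.py
```

```text
pics
{'t': 0.0, 'joints': array([ 1.08137438e+00,  4.91578664e-01,  1.55945581e+00,  3.78169525e-06,
        1.09167706e+00, -1.05584005e-01]), 'qvel': array([-0.00129901,  0.00169187, -0.00033693, -0.00030773, -0.00116053,
        0.00053674]), 'tau': array([-9.28051086e-04, -6.12622690e+01, -2.58183485e+01,  6.92748372e-02,
        4.82683978e-02, -1.39406397e-04]), 'eef_pos': array([233.90625533, 579.32046478, 214.04768445]), 'tcp_rot': array([-3.14048036e+00, -1.21251333e-04,  2.75775290e+00]), 'ft_force': array([ 0.3632662 , -0.9233094 , -0.37472549]), 'moment': array([ 0.02784554,  0.00488855, -0.0188549 ]), 'grip_force': 0.0, 'opening': 0.9974983981124842}
scene [[0.67, 0.46, -0.58, -234.26], [-0.74, 0.42, -0.53, -667.24], [0.0, 0.78, 0.62, 936.04], [0.0, 0.0, 0.0, 1.0]] [[501.0, 0.0, 324.0], [0.0, 501.0, 192.0], [0.0, 0.0, 1.0]]
folding_rule 0.64 [301. 201.] [571.3 147. ] [np.float32(26.7), np.float32(244.0)] 0.198 425
sanding_block 0.74 [221. 171.] [486.6 413.3] [np.float32(82.0), np.float32(133.1)] 0.595 606
box_lid 0.79 [213. 203.] [357.8 282.2] [np.float32(123.8), np.floa
[... 693 characters left out ...]
.8 169.8] [np.float32(46.9), np.float32(237.4)] 0.197 663
sanding_block 0.97 [354. 287.] [495.1 452.2] [np.float32(92.2), np.float32(131.6)] 0.567 1304
box_lid 0.86 [391. 257.] [379.9 334.9] [np.float32(136.2), np.float32(191.5)] 0.618 2129
rule_insert 0.63 [340. 162.] [ 504.3 -253. ] [np.float32(115.8), np.float32(282.4)] 2.644 1013
pincers_insert 0.76 [325. 174.] [ 558.8 -143.8] [np.float32(132.2), np.float32(272.7)] 2.676 1312
dust_box 0.65 [307. 187.] [606.9 -62.5] [np.float32(116.3), np.float32(266.4)] 2.689 1216
wood_plane 0.9 [245. 202.] [812.9 -16.3] [np.float32(69.9), np.float32(362.5)] 1.77 1102
tape_roll 0.76 [386. 211.] [376.4 112.8] [np.float32(97.7), np.float32(127.0)] 1.48 545
```

View pics/scene0.png

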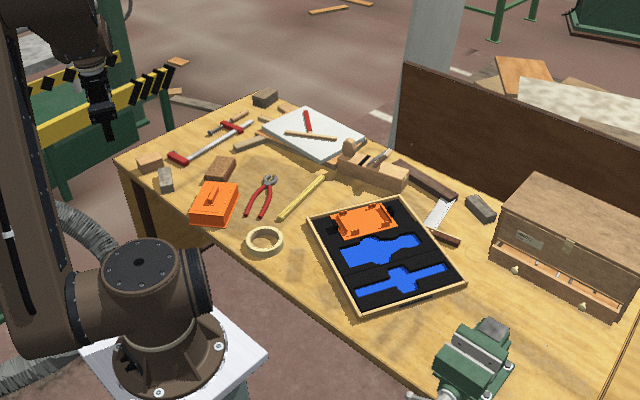

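View pics/side0.png

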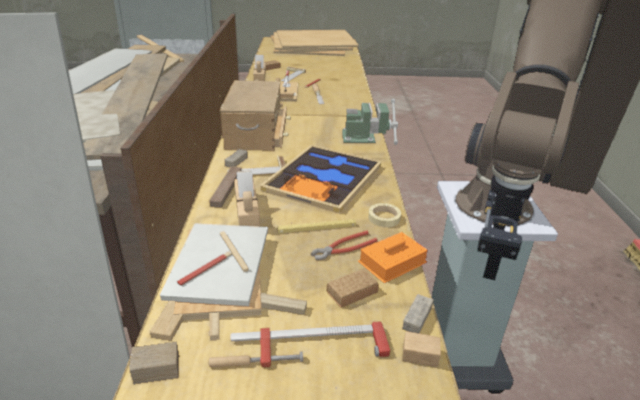

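The scene view shows the block at (221,168), lid at (213,203), pincers at (262,197) with the jaws at the top, and the rule at (301,197). The tray's dust box, pincers insert and rule insert are at (365,220), (380,249) and (400,281). Next I'll check the wrist camera's mounting.

```bash
cat >> h.py <<'E'
from scipy.spatial.transform import Rotation as R
def go(x,y,z,yaw=None):
    """print turn (deg) and shift (m) in tool axes from measured pose to TCP x,y,z, tool down, tool-y axis along yaw (mod pi)"""
    s=readout.state(); T=R.from_euler("xyz",s["tcp_rot"]); sh=T.inv().apply(np.array([x,y,z])-s["eef_pos"])/1000
    rv=np.zeros(3)
    if yaw is not None:
        best=None
        for k in (0,1):
            a=yaw+k*np.pi; Y=np.array([np.cos(a),np.sin(a),0]);Zt=np.array([0,0,-1.]);X=np.cross(Y,Zt)
            r=(T.inv()*R.from_matrix(np.c_[X,Y,Zt])).as_rotvec(degrees=True)
            q=s["joints"][5]
            print(" alt turn",r.round(1),"j6 now",round(q,2))
    Y=T.as_matrix()[:,1]
    print("shift",sh.round(4),"tcp",s["eef_pos"].round(1),"yawY",round(float(np.arctan2(Y[1],Y[0])),3),"F",s["ft_force"].round(1),"open",round(s["opening"],3),"t",round(s["t"],2))
E
cat > b.py <<'E'
from h import *
s=readout.state()
p=eyes.read_camera("wrist"); save(p,"pics/w0.png"); E=np.array(p["extrinsics"]); print(E.round(2).tolist(),np.array(p["K"]).round(0).tolist(),p["dist"])
T=R.from_euler("xyz",s["tcp_rot"]); print("cam in tool",T.inv().apply(E[:3,3]-s["eef_pos"]).round(1),(T.inv().as_matrix()@E[:3,:3]).round(3).tolist())
for h in (0,200,):print("view centre",at_z(p,[[320,200]],0))
go(480,400,330,2.15)
E
python3 b.py
```

```text
[[0.37, -0.89, -0.24, 164.79], [0.93, 0.36, 0.1, 607.1], [-0.0, -0.26, 0.96, 384.87], [0.0, 0.0, 0.0, 1.0]] [[354.0, 0.0, 314.0], [0.0, 354.0, 201.0], [0.0, 0.0, 1.0]] [-0.06841846  0.          0.          0.          0.        ]
cam in tool [  74.5   -0.4 -170.2] [[0.0, 0.965, 0.262], [1.0, -0.001, 0.0], [0.0, 0.262, -0.965]]
view centre [[263.02498474 574.18644399   0.        ]]
view centre [[263.02498474 574.18644399   0.        ]]
 alt turn [  0.    0.  -55.2] j6 now -0.11
 alt turn [  0.   -0.  124.8] j6 now -0.11
shift [-0.2953 -0.0744 -0.1153] tcp [234.  579.5 214.7] yawY 1.187 F [-0.5 -0.5  0.8] open 1.003 t 1.05
```

>>> {"name": "move_arm", "arguments": {
  "plan": [
    [[0,0,0],[-0.3,-0.14,-0.13],1],
    [[0,0,0],[-0.3,-0.14,-0.13],1],
    [[0,0,0],[-0.3,-0.14,-0.13],1],
    [[0,0,0],[-0.3,-0.14,-0.13],1],
    [[0,0,0],[-0.3,-0.14,-0.13],1]
  ]
}}

```text
t: 1.68
eef_pos: [433.4, 365.2, 329.8]
tcp_rot: [3.141, 0.0, 2.758]
ft_force: [0.7, -0.1, 0.2]
opening: 1.003
grip_force: 0.0
```

>>> {"name": "move_arm", "arguments": {
  "plan": [
    [[0,0,0],[0,0,0],1],
    [[0,0,0],[-0.03,-0.02,0],1],
    [[0,0,0],[-0.03,-0.02,0],1],
    [[0,0,0],[-0.03,-0.02,0],1]
  ]
}}

```text
t: 2.17
eef_pos: [452.1, 337.7, 328.6]
tcp_rot: [-3.141, -0.001, 2.758]
ft_force: [0.8, 0.5, -0.2]
opening: 1.001
grip_force: 0.0
```

```bash
cat > c.py <<'E'
import sys
from h import *
Z=dict(folding_rule=16,pincers=14,sanding_block=34,box_lid=43,rule_insert=25,pincers_insert=25,dust_box=14,tape_roll=25,wood_plane=100)
p=eyes.read_camera("wrist"); save(p,f"pics/{sys.argv[1]}.png")
for n in sys.argv[2:] or Z:
    for r in eyes.cut_out(p,n)[:1]:
        c,s,a,_=rect(p,r["mask"],Z[n]); print(n,round(r["score"],2),np.round(r["uv"]),c,[float(v) for v in s],a,r["mask"].sum())
E
python3 c.py w1; python3 -c "
from h import *
go(490,420,150,2.15)"
```

```text
folding_rule 0.77 [230. 273.] [563.7 155.2] [23.899999618530273, 52.29999923706055] 0.194 1047
sanding_block 0.82 [387. 162.] [488.7 429.8] [63.70000076293945, 113.9000015258789] 0.548 3971
box_lid 0.88 [269. 114.] [372.8 310.1] [104.4000015258789, 150.0] 0.606 9860
rule_insert 0.72 [  7. 256.] [ 411.4 -162.4] [22.200000762939453, 31.399999618530273] 2.491 180
pincers_insert 0.54 [ 18. 257.] [ 412.9 -142.6] [10.5, 18.200000762939453] 1.852 61
dust_box 0.88 [146. 276.] [520.1  36. ] [31.299999237060547, 32.29999923706055] 2.773 337
tape_roll 0.88 [114. 179.] [371.9  97.5] [96.0999984741211, 107.5999984741211] 1.418 2465
 alt turn [  0.   -0.  -55.2] j6 now -0.66
 alt turn [ -0.   -0.  124.8] j6 now -0.66
shift [-0.0037  0.0908  0.1788] tcp [452.6 337.1 328.8] yawY 1.187 F [ 0.2 -0.  -0.5] open 1.002 t 2.67
```

View pics/w1.png

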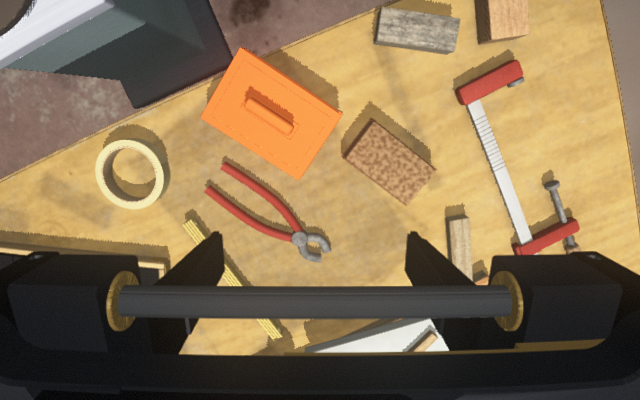

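The block's measured footprint (64x114) matches its given size. Its centre is (489,430) and its long axis lies at 0.548 rad. Pincers are at (265,210) px and the lid at (270,113) px. I'll go over the block and look again.

>>> {"name": "move_arm", "arguments": {
  "plan": [
    [[0,0,-53.4],[0.001,0.099,0.2],1],
    [[0,0,-53.4],[0.001,0.099,0.2],1],
    [[0,0,-53.4],[0.001,0.099,0.2],1],
    [[0,0,-53.4],[0.001,0.099,0.2],1],
    [[0,0,-53.4],[0.001,0.099,0.2],1]
  ]
}}

```text
t: 3.3
eef_pos: [488.1, 429.4, 125.4]
tcp_rot: [-3.141, -0.005, -2.587]
ft_force: [-1.5, 0.8, 0.4]
opening: 1.0
grip_force: 0.0
```

>>> {"name": "move_arm", "arguments": {
  "plan": [
    [[0,0,0],[0,0,0],1],
    [[0,0,0],[0,0,0],1]
  ]
}}

```text
t: 3.55
eef_pos: [489.0, 429.2, 129.4]
tcp_rot: [3.141, 0.001, -2.598]
ft_force: [-0.5, 1.0, 0.6]
opening: 0.999
grip_force: 0.0
```

```bash
python3 c.py w2 sanding_block; python3 -c "
from h import *
go(488.7,429.8,5,2.119)"
```

```text
sanding_block 0.74 [317. 199.] [489.5 430.3] [64.69999694824219, 111.19999694824219] 0.544 11153
 alt turn [ 0.   0.1 -0.2] j6 now -1.5
 alt turn [ 1.000e-01 -0.000e+00  1.798e+02] j6 now -1.5
shift [1.000e-04 7.000e-04 1.245e-01] tcp [489.  429.2 129.5] yawY 2.116 F [ 0.3 -0.5  0.2] open 1.002 t 3.65
```

View pics/w2.png

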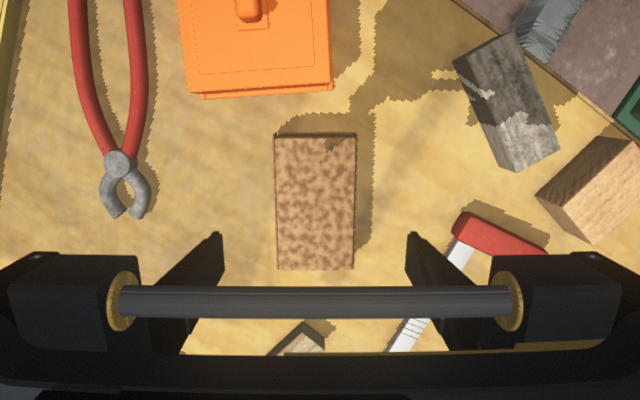

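The block is centred between the fingers at (315,200) and the finger paths are clear, so I'll descend and grip.

>>> {"name": "move_arm", "arguments": {
  "plan": [
    [[0,0,0],[0,0.001,0.06],1],
    [[0,0,0],[0,0.001,0.1],1],
    [[0,0,0],[0,0.001,0.124],1],
    [[0,0,0],[0,0.001,0.124],1],
    [[0,0,0],[0,0.001,0.124],-1]
  ]
}}

```text
t: 4.28
eef_pos: [488.9, 430.4, 6.2]
tcp_rot: [3.141, 0.002, -2.594]
ft_force: [0.9, -0.7, 0.6]
opening: 0.94
grip_force: 0.0
```

>>> {"name": "move_arm", "arguments": {
  "plan": [
    [[0,0,0],[0,0,0],-1],
    [[0,0,0],[0,0,0],-1],
    [[0,0,0],[0,0,0],-1],
    [[0,0,0],[0,0,0],-1]
  ]
}}

```text
t: 4.78
eef_pos: [488.5, 430.2, 5.5]
tcp_rot: [3.142, 0.001, -2.593]
ft_force: [-0.9, -0.6, 6.1]
opening: 0.671
grip_force: 30.0
```

```bash
python3 -c "
from h import *
go(700,0,330,1.104);print(readout.state()['grip_force'])"
```

```text
alt turn [ 0.   0.  58.2] j6 now -1.5
 alt turn [  -0.     0.  -121.8] j6 now -1.5
shift [ 0.0434 -0.4773 -0.3245] tcp [488.5 430.2   5.5] yawY 2.119 F [-0.9 -0.6  6.1] open 0.671 t 4.78
30.0005105137825
```

>>> {"name": "move_arm", "arguments": {
  "plan": [
    [[0,0,0],[0,0,-0.06],-1],
    [[0,0,0],[0,0,-0.12],-1],
    [[0,0,0],[0.02,-0.05,-0.15],-1],
    [[0,0,0],[0.03,-0.1,-0.18],-1],
    [[0,0,0],[0.03,-0.15,-0.21],-1]
  ]
}}

```text
t: 5.4
eef_pos: [540.7, 284.9, 216.0]
tcp_rot: [3.141, -0.0, -2.593]
ft_force: [0.9, 0.9, -2.4]
opening: 0.671
grip_force: 30.0
```

>>> {"name": "move_arm", "arguments": {
  "plan": [
    [[0,0,10],[0.003,-0.06,-0.02],-1],
    [[0,0,20],[0.005,-0.12,-0.04],-1],
    [[0,0,30],[0.008,-0.18,-0.06],-1],
    [[0,0,40],[0.01,-0.24,-0.08],-1],
    [[0,0,50],[0.012,-0.3,-0.09],-1]
  ]
}}

```text
t: 6.02
eef_pos: [686.9, 23.6, 305.7]
tcp_rot: [3.141, 0.001, 2.811]
ft_force: [1.2, 0.2, -1.3]
opening: 0.67
grip_force: 30.0
```

>>> {"name": "move_arm", "arguments": {
  "plan": [
    [[0,0,8.2],[0,0,0],-1],
    [[0,0,8.2],[0,0,0],-1],
    [[0,0,8.2],[0,0,0],-1]
  ]
}}

```text
t: 6.4
eef_pos: [685.9, 26.1, 304.4]
tcp_rot: [-3.142, -0.001, 2.678]
ft_force: [0.0, 0.3, -1.7]
opening: 0.67
grip_force: 30.0
```

```bash
python3 c.py w3 dust_box pincers_insert rule_insert tape_roll wood_plane; python3 -c "
from h import *
go(610,-50,150,1.104)"
```

```text
dust_box 0.72 [227. 109.] [607.2 -54.2] [116.4000015258789, 271.79998779296875] 2.673 15362
pincers_insert 0.85 [144. 129.] [ 556.5 -155.5] [120.30000305175781, 270.70001220703125] 2.674 18838
rule_insert 0.96 [ 60. 129.] [ 502.7 -260.6] [118.9000015258789, 271.5] 2.666 16863
wood_plane 0.94 [420. 203.] [767.2 116.3] [80.80000305175781, 95.0999984741211] 1.769 4599
 alt turn [0. 0. 0.] j6 now -1.16
 alt turn [  -0.    0. -180.] j6 now -1.16
shift [ 0.0339 -0.102   0.1547] tcp [686.2  25.8 304.7] yawY 1.105 F [ 0.7 -0.5 -1.6] open 0.669 t 6.7
```

View pics/w3.png

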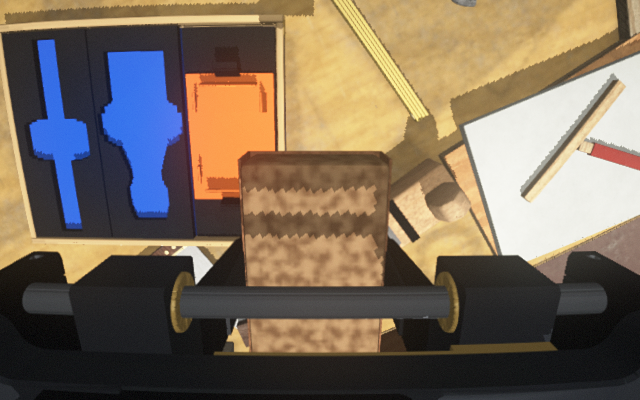

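The tray shows clearly: rule slot (60,130), pincers cut-out (145,130) with the jaws end lower in the image (away from the base), and the orange plate (230,135) partly hidden by the held block. I'll measure the plate and cut-outs by colour.

```bash
cat > d.py <<'E'
from h import *
p=eyes.read_camera("wrist"); hsv=cv2.cvtColor(p["img"],cv2.COLOR_RGB2HSV)
o=cv2.inRange(hsv,(5,160,150),(17,255,255)); b=cv2.inRange(hsv,(100,150,80),(125,255,255))
k=np.ones((3,3),np.uint8); o=cv2.morphologyEx(o,cv2.MORPH_CLOSE,np.ones((5,5),np.uint8))
for nm,m,z in (("orange",o,19),("blue",b,15)):
    m=cv2.morphologyEx(m,cv2.MORPH_OPEN,k)
    n,l,st,_=cv2.connectedComponentsWithStats(m)
    for i in range(1,n):
        if st[i,4]>800 and st[i,1]<240: print(nm,st[i],[rect(p,l==i,zz)[:3] for zz in (z,z+10)])
for n in("dust_box","pincers_insert","rule_insert"):
    for r in eyes.cut_out(p,n)[:1]: print(n,rect(p,r["mask"],25)[:3])
E
python3 d.py
```

```text
orange [ 185   73   90  126 8911] [(array([607.6, -53.8], dtype=float32), [np.float32(110.1), np.float32(159.8)], 2.672), (array([607.9, -51.3], dtype=float32), [np.float32(107.7), np.float32(156.3)], 2.672)]
blue [  29   40   61  189 4814] [(array([ 500.8, -264.1], dtype=float32), [np.float32(83.1), np.float32(252.0)], 2.673), (array([ 503.4, -257. ], dtype=float32), [np.float32(81.3), np.float32(246.5)], 2.673)]
blue [ 101   51   81  167 8575] [(array([ 553.9, -160. ], dtype=float32), [np.float32(107.1), np.float32(216.8)], 2.669), (array([ 555.3, -155.2], dtype=float32), [np.float32(104.8), np.float32(212.1)], 2.669)]
dust_box (array([607.9, -51.2], dtype=float32), [np.float32(114.6), np.float32(265.6)], 2.674)
pincers_insert (array([ 555.8, -154.9], dtype=float32), [np.float32(120.9), np.float32(271.6)], 2.675)
rule_insert (array([ 502.8, -260.5], dtype=float32), [np.float32(117.1), np.float32(270.1)], 2.671)
```

Plate centre is (607.6,-53.8) at yaw 2.672, with the size matching at 110x160. I'll carry the block over it.

```bash
python3 -c "
from h import *
go(607.6,-53.8,60,1.102)"
```

```text
alt turn [0.  0.  0.1] j6 now -1.16
 alt turn [  -0.     0.  -179.9] j6 now -1.16
shift [ 0.0345 -0.1062  0.2446] tcp [686.2  25.5 304.6] yawY 1.104 F [ 0.2  1.  -1.5] open 0.672 t 6.9
```

>>> {"name": "move_arm", "arguments": {
  "plan": [
    [[0,0,0],[0.017,-0.053,0.02],-1],
    [[0,0,0],[0.0345,-0.106,0.04],-1],
    [[0,0,0],[0.0345,-0.106,0.1],-1],
    [[0,0,0],[0.0345,-0.106,0.16],-1],
    [[0,0,0],[0.0345,-0.106,0.2],-1]
  ]
}}

```text
t: 7.52
eef_pos: [606.9, -53.7, 102.3]
tcp_rot: [-3.141, -0.002, 2.674]
ft_force: [-0.2, -0.1, -1.4]
opening: 0.67
grip_force: 30.0
```

>>> {"name": "move_arm", "arguments": {
  "plan": [
    [[0,0,0],[0,0,0.02],-1],
    [[0,0,0],[0,0,0.044],-1],
    [[0,0,0],[0,0,0.044],-1],
    [[0,0,0],[0,0,0.044],-1]
  ]
}}

```text
t: 8.02
eef_pos: [608.2, -53.7, 61.5]
tcp_rot: [3.141, 0.001, 2.674]
ft_force: [0.2, -0.3, -1.1]
opening: 0.672
grip_force: 30.0
```

```bash
python3 -c "
from h import *
go(607.6,-53.8,26,1.102)"
```

```text
alt turn [0.  0.1 0.1] j6 now -1.3
 alt turn [-1.000e-01  0.000e+00 -1.799e+02] j6 now -1.3
shift [ 0.0005 -0.0003  0.0355] tcp [608.2 -53.7  61.5] yawY 1.103 F [ 0.2 -0.3 -1.1] open 0.672 t 8.03
```

>>> {"name": "move_arm", "arguments": {
  "plan": [
    [[0,0,0],[0,0,0.015],-1],
    [[0,0,0],[0,0,0.027],-1],
    [[0,0,0],[0,0,0.035],-1],
    [[0,0,0],[0,0,0.036],-1],
    [[0,0,0],[0,0,0.036],-1]
  ]
}}

```text
t: 8.65
eef_pos: [607.7, -53.6, 24.4]
tcp_rot: [3.142, -0.0, 2.674]
ft_force: [0.0, 0.2, -1.6]
opening: 0.668
grip_force: 30.0
```

>>> {"name": "move_arm", "arguments": {
  "plan": [
    [[0,0,0],[0,0,0.001],-1],
    [[0,0,0],[0,0,0.001],-1]
  ]
}}

```text
t: 8.9
eef_pos: [607.8, -53.7, 24.2]
tcp_rot: [3.141, 0.0, 2.674]
ft_force: [-1.7, -0.2, 6.7]
opening: 0.673
grip_force: 30.0
```

Contact felt, so I'll release, lift and head for the lid.

>>> {"name": "move_arm", "arguments": {
  "plan": [
    [[0,0,0],[0,0,0],0.6],
    [[0,0,0],[0,0,0],0.6],
    [[0,0,0],[0,0,-0.02],0.6],
    [[0,0,0],[0,0,-0.08],0.6],
    [[0,0,0],[0,0,-0.14],1]
  ]
}}

```text
t: 9.52
eef_pos: [607.4, -53.6, 164.8]
tcp_rot: [-3.141, -0.001, 2.674]
ft_force: [1.0, 0.2, 0.6]
opening: 0.854
grip_force: 0.0
```

>>> {"name": "move_arm", "arguments": {
  "plan": [
    [[0,0,0],[0,0,-0.06],1],
    [[0,0,0],[0,0,-0.12],1],
    [[0,0,0],[0.1,0.02,-0.14],1],
    [[0,0,0],[0.12,0.09,-0.14],1]
  ]
}}

```text
t: 10.02
eef_pos: [546.3, 45.3, 302.1]
tcp_rot: [3.141, 0.002, 2.671]
ft_force: [1.1, 0.4, 0.4]
opening: 1.004
grip_force: 0.0
```

```bash
python3 c.py w4 sanding_block tape_roll; python3 -c "
from h import *
go(372.8,310.1,180,2.177);go(450,250,180,2.177)"
```

```text
sanding_block 0.92 [267. 244.] [611.7 -57. ] [69.9000015258789, 121.80000305175781] 2.672 4462
tape_roll 0.95 [286.  48.] [386.4  84.7] [66.9000015258789, 96.19999694824219] 1.094 1634
 alt turn [  0.    0.1 -61.3] j6 now -1.14
 alt turn [ 1.000e-01 -0.000e+00  1.187e+02] j6 now -1.14
shift [0.2737 0.1567 0.1212] tcp [547.3  47.4 301.4] yawY 1.107 F [ 1.4 -1.2 -0.9] open 1.001 t 10.18
 alt turn [  0.    0.1 -61.3] j6 now -1.14
 alt turn [ 1.000e-01 -0.000e+00  1.187e+02] j6 now -1.14
shift [0.1778 0.1375 0.1213] tcp [547.3  47.4 301.4] yawY 1.107 F [ 1.4 -1.2 -0.9] open 1.001 t 10.18
```

View pics/w4.png

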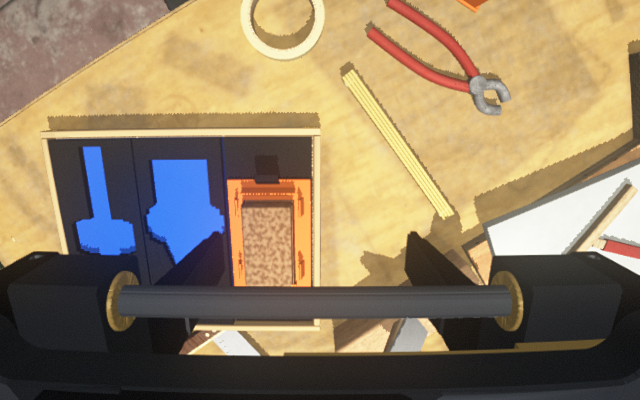

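The block sits inside the base at (267,245) px. The rule (397,140) and pincers (430,55) show fully, so I'll measure them here and move toward the lid.

```bash
cat > e.py <<'E'
from h import *
p=eyes.read_camera("wrist")
for n,z in (("folding_rule",12),("pincers",10),("tape_roll",20)):
    for r in eyes.cut_out(p,n)[:1]: print(n,round(r["score"],2),r["uv"],rect(p,r["mask"],z)[:3],r["mask"].sum())
E
python3 e.py
```

```text
folding_rule 0.62 [398.8, 146.5] (array([579.8, 153.6], dtype=float32), [np.float32(19.9), np.float32(236.2)], 0.192) 2479
pincers 0.84 [436.1, 73.3] (array([506.5, 245.9], dtype=float32), [np.float32(62.8), np.float32(200.2)], 0.512) 3819
tape_roll 0.92 [277.2, 48.3] (array([385.2,  84.4], dtype=float32), [np.float32(67.6), np.float32(98.2)], 1.099) 1694
```

>>> {"name": "move_arm", "arguments": {
  "plan": [
    [[0,0,-10],[0.06,0.02,0],1],
    [[0,0,-20],[0.11,0.05,0],1],
    [[0,0,-30],[0.165,0.08,0],1],
    [[0,0,-40],[0.22,0.11,0],1],
    [[0,0,-50],[0.274,0.14,0.01],1]
  ]
}}

```text
t: 11.0
eef_pos: [366.3, 294.4, 290.9]
tcp_rot: [3.141, 0.001, -2.733]
ft_force: [0.9, 0.5, -0.3]
opening: 1.0
grip_force: 0.0
```

```bash
python3 c.py w5 box_lid; python3 -c "
from h import *
go(372.8,310.1,180,2.177)"
```

```text
box_lid 0.75 [321. 173.] [371.1 307.9] [101.80000305175781, 154.3000030517578] 0.605 10450
 alt turn [  0.   -0.1 -11. ] j6 now -1.44
 alt turn [-1.00e-01 -1.00e-01  1.69e+02] j6 now -1.44
shift [-0.0138  0.0092  0.1098] tcp [364.1 296.1 289.8] yawY 1.984 F [-0.6 -0.3 -0. ] open 1.001 t 11.1
```

>>> {"name": "move_arm", "arguments": {
  "plan": [
    [[0,0,-11],[-0.014,0.009,0.06],1],
    [[0,0,-11],[-0.014,0.009,0.11],1],
    [[0,0,-11],[-0.014,0.009,0.11],1],
    [[0,0,-11],[-0.014,0.009,0.11],1]
  ]
}}

```text
t: 11.6
eef_pos: [377.2, 307.1, 182.2]
tcp_rot: [-3.142, 0.001, -2.546]
ft_force: [-0.6, 0.7, 0.8]
opening: 0.997
grip_force: 0.0
```

```bash
cat > lid.py <<'E'
from h import *
from scipy.optimize import minimize
def box(a,b,z): return [[sx*a/2,sy*b/2,z] for sx in(-1,1) for sy in(-1,1)]
def fit(p,mask,P,x0,z0=0):
    P=np.array(P,float)
    def hull(x):
        c,s=np.cos(x[2]-np.pi/2),np.sin(x[2]-np.pi/2)
        W=P@np.array([[c,s,0],[-s,c,0],[0,0,1]])+[x[0],x[1],z0]
        h=cv2.convexHull(proj(p,W).astype(np.float32)); m=np.zeros(mask.shape,np.uint8)
        cv2.fillPoly(m,[np.round(h*16).astype(np.int32)],255,lineType=cv2.LINE_AA,shift=4); return m/255.
    M=cv2.GaussianBlur(mask.astype(float),(0,0),2)
    f=lambda x: ((cv2.GaussianBlur(hull(x),(0,0),2)-M)**2).sum()
    r=minimize(f,x0,method="Nelder-Mead",options=dict(initial_simplex=np.array(x0)+np.array([[0,0,0],[5,0,0],[0,5,0],[0,0,.05]]),xatol=.02,fatol=.01))
    return r.x.round(3),r.fun
if __name__=="__main__":
    p=eyes.read_camera("wrist"); save(p,"pics/w6.png")
    hsv=cv2.cvtColor(p["img"],cv2.COLOR_RGB2HSV); o=cv2.inRange(hsv,(4,150,110),(18,255,255)); o=cv2.morphologyEx(o,cv2.MORPH_CLOSE,np.ones((7,7),np.uint8))
    n,l,st,_=cv2.connectedComponentsWithStats(o);k=1+np.argmax(st[1:,4]);print(st[k])
    P=box(108,157,0)+box(108,157,4)+box(101,149,43)+box(15,66,63)
    print("colour",fit(p,l==k,P,[371,308,.605]))
    for r in eyes.cut_out(p,"box_lid")[:1]: print("net",r["score"],fit(p,r["mask"],P,[371,308,.605]))
    go(371,308,46,2.176)
E
python3 lid.py
```

```text
[  258    98   120   166 18666]
colour (array([373.137, 308.473,   0.607]), np.float64(35.16205066937331))
net 0.58 (array([372.61 , 308.187,   0.613]), np.float64(43.924637366144374))
 alt turn [-0.   0.2 -0.5] j6 now -1.62
 alt turn [  0.3   0.  179.5] j6 now -1.62
shift [0.0051 0.0039 0.1366] tcp [377.  307.4 182.6] yawY 2.167 F [-0.2 -0.3  0.4] open 1.001 t 11.7
```

View pics/w6.png

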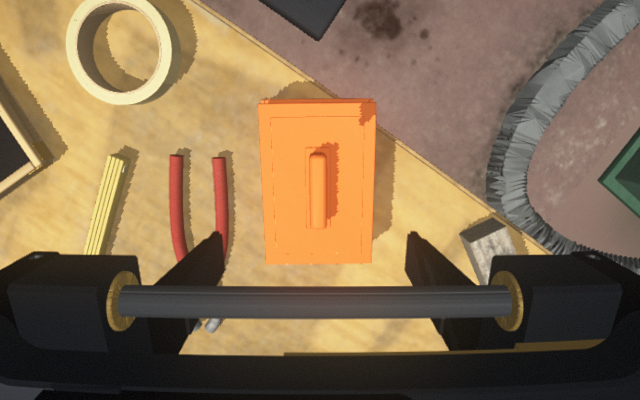

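The lid is at (318,180) px with the bar in the middle, and the model fit agrees at (373.0,308.4,0.609). I'll grip the bar.

>>> {"name": "move_arm", "arguments": {
  "plan": [
    [[0,0,-0.7],[0.003,0.003,0.06],1],
    [[0,0,-0.7],[0.003,0.003,0.11],1],
    [[0,0,-0.7],[0.003,0.003,0.136],1],
    [[0,0,-0.7],[0.003,0.003,0.136],1],
    [[0,0,-0.7],[0.003,0.003,0.136],1]
  ]
}}

```text
t: 12.32
eef_pos: [372.6, 308.5, 45.8]
tcp_rot: [-3.142, 0.002, -2.533]
ft_force: [-0.1, 0.1, 1.1]
opening: 1.002
grip_force: 0.0
```

```bash
python3 -c "
from h import *
go(373,308.4,46,2.179)"
```

```text
alt turn [-0.   0.1  0. ] j6 now -1.62
 alt turn [  -0.2   -0.  -180. ] j6 now -1.62
shift [-0.0003 -0.0003 -0.0002] tcp [372.6 308.5  45.8] yawY 2.18 F [-0.1  0.1  1.1] open 1.002 t 12.32
```

Fingers are in place, so I'll close.

>>> {"name": "move_arm", "arguments": {
  "plan": [
    [[0,0,0],[0,0,0],-1],
    [[0,0,0],[0,0,0],-1],
    [[0,0,0],[0,0,0],-1],
    [[0,0,0],[0,0,0],-1],
    [[0,0,0],[0,0,0],-1]
  ]
}}

```text
t: 12.95
eef_pos: [371.7, 308.1, 44.7]
tcp_rot: [3.142, -0.0, -2.532]
ft_force: [-0.3, -0.4, 0.0]
opening: 0.534
grip_force: 0.0
```

>>> {"name": "move_arm", "arguments": {
  "plan": [
    [[0,0,0],[0,0,0],-1],
    [[0,0,0],[0,0,0],-1],
    [[0,0,0],[0,0,0],-1],
    [[0,0,0],[0,0,0],-1],
    [[0,0,0],[0,0,0],-1]
  ]
}}

```text
t: 13.58
eef_pos: [371.7, 308.1, 44.7]
tcp_rot: [3.142, 0.0, -2.532]
ft_force: [-0.1, -0.4, -0.0]
opening: 0.155
grip_force: 30.0
```

```bash
python3 -c "
from h import *
print(readout.state()['grip_force']);go(607.6,-53.8,200,1.1015)"
```

```text
29.999014735221863
 alt turn [ 0.   0.  61.8] j6 now -1.62
 alt turn [  -0.     0.  -118.2] j6 now -1.62
shift [ 0.0137 -0.4318 -0.1553] tcp [371.7 308.1  44.7] yawY 2.18 F [-0.1 -0.4 -0. ] open 0.155 t 13.57
```

>>> {"name": "move_arm", "arguments": {
  "plan": [
    [[0,0,0],[0,0,-0.04],-1],
    [[0,0,0],[0,0,-0.09],-1],
    [[0,0,0],[0,0,-0.14],-1],
    [[0,0,0],[0.005,-0.04,-0.16],-1],
    [[0,0,0],[0.01,-0.09,-0.17],-1]
  ]
}}

```text
t: 14.2
eef_pos: [415.3, 228.2, 216.1]
tcp_rot: [-3.141, 0.002, -2.53]
ft_force: [0.8, 0.4, -1.4]
opening: 0.156
grip_force: 30.0
```

>>> {"name": "move_arm", "arguments": {
  "plan": [
    [[0,0,10],[0.0,-0.05,0],-1],
    [[0,0,20],[0.0,-0.1,0],-1],
    [[0,0,30],[0.0,-0.15,0],-1],
    [[0,0,40],[0.0,-0.2,0],-1],
    [[0,0,50],[0.0,-0.25,0],-1]
  ]
}}

```text
t: 14.82
eef_pos: [558.7, 22.1, 214.6]
tcp_rot: [3.141, -0.0, 2.872]
ft_force: [-0.4, 1.6, -2.3]
opening: 0.156
grip_force: 30.0
```

```bash
python3 -c "
from h import *
go(606.5,-53.3,160,1.1015)"
```

```text
alt turn [ 0.  -0.  11.5] j6 now -1.38
 alt turn [   0.     0.  -168.5] j6 now -1.38
shift [-0.0662 -0.06    0.0546] tcp [558.7  22.1 214.6] yawY 1.302 F [-0.4  1.6 -2.3] open 0.156 t 14.82
```

>>> {"name": "move_arm", "arguments": {
  "plan": [
    [[0,0,10],[-0.033,-0.03,0.027],-1],
    [[0,0,11.5],[-0.066,-0.06,0.054],-1],
    [[0,0,11.5],[-0.066,-0.06,0.054],-1],
    [[0,0,11.5],[-0.066,-0.06,0.054],-1],
    [[0,0,11.5],[-0.066,-0.06,0.054],-1]
  ]
}}

```text
t: 15.45
eef_pos: [606.0, -50.6, 161.6]
tcp_rot: [3.141, 0.001, 2.679]
ft_force: [1.2, -0.9, -0.6]
opening: 0.152
grip_force: 30.0
```

```bash
cat > f.py <<'E'
from lid import *
import sys
s=readout.state(); z0=s["eef_pos"][2]-44.7
P=box(108,157,0)+box(108,157,4)+box(101,149,43)
for cam in ("wrist","scene","side"):
    p=eyes.read_camera(cam); save(p,f"pics/{cam}{sys.argv[1]}.png")
    if cam=="scene": save(p,f"pics/{cam}{sys.argv[1]}.png",(300,140,460,260),4)
    for r in eyes.cut_out(p,"box_lid")[:1]: print(cam,r["score"],fit(p,r["mask"],P,[607.6,-53.8,2.672],z0),r["mask"].sum())
go(606.5,-53.3,84,1.1015)
E
python3 f.py 7
```

```text
wrist 0.75 (array([606.071, -51.206,   2.677]), np.float64(18194.147245180277)) 32564
scene 0.69 (array([607.271, -52.945,   2.661]), np.float64(226.31053724602174)) 2041
side 0.67 (array([610.187, -43.054,   2.65 ]), np.float64(63.90923466013376)) 1276
 alt turn [0.  0.  0.3] j6 now -1.3
 alt turn [  -0.     0.  -179.7] j6 now -1.3
shift [-0.0012 -0.0018  0.0771] tcp [606.2 -51.2 161.1] yawY 1.107 F [ 0.2 -0.7 -0.3] open 0.154 t 15.75
```

View pics/wrist7.png

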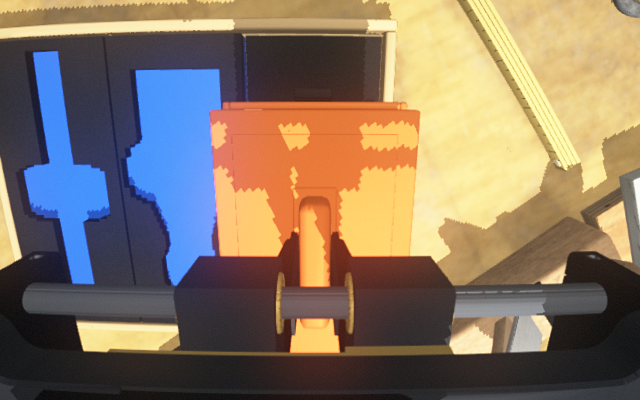

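The wrist view shows the lid held level, with its near hood edge at row 110 (columns 210-420). I'll get its lengthwise offset from that edge.

Run:
```python
from h import *
s=readout.state(); p=eyes.read_camera("wrist"); tz=s["eef_pos"][2]-44.7
T=R.from_euler("xyz",s["tcp_rot"]).as_matrix(); X,Y=T[:2,0],T[:2,1]
# lid end row along image column strips by orange gradient
hsv=cv2.cvtColor(p["img"],cv2.COLOR_RGB2HSV); o=cv2.inRange(hsv,(2,120,90),(22,255,255))
for c in (240,280,320,360,390):
    r=int(np.argmax(o[60:,c]>0))+60; print(c,r,end="; ")
    w=at_z(p,[[c,r]],tz+2)[0,:2]-s["eef_pos"][:2]; print("rim end along toolx",(w@X).round(1),"->centre",(w@X-78.5).round(1))
for uv in ([210,110],[420,110]):
    w=at_z(p,[uv],tz+43)[0,:2]-s["eef_pos"][:2]; print("hood corner",(w@X-74.5).round(1),(w@Y).round(1))
# tray references: re-measure plate? pincers blue
```

```text
240 102; rim end along toolx 76.5 ->centre -2.0
280 101; rim end along toolx 76.9 ->centre -1.6
320 101; rim end along toolx 76.9 ->centre -1.6
360 101; rim end along toolx 77.0 ->centre -1.5
390 102; rim end along toolx 76.5 ->centre -2.0
hood corner -1.9 -50.1
hood corner -1.9 49.7
```

The lid is 1.7 mm off along the tool axis, and I'll compensate for that. Lowering above the clips.

>>> {"name": "move_arm", "arguments": {
  "plan": [
    [[0,0,0.3],[-0.001,-0.002,0.025],-1],
    [[0,0,0.3],[-0.001,-0.002,0.05],-1],
    [[0,0,0.3],[-0.001,-0.002,0.067],-1],
    [[0,0,0.3],[-0.001,-0.002,0.067],-1],
    [[0,0,0.3],[-0.001,-0.002,0.067],-1]
  ]
}}

```text
t: 16.42
eef_pos: [606.6, -53.8, 94.5]
tcp_rot: [3.141, 0.001, 2.672]
ft_force: [-0.2, -0.2, -0.7]
opening: 0.156
grip_force: 30.0
```

```bash
python3 -c "
from h import *
go(606.3,-53.1,76,1.1015)
p=eyes.read_camera('scene');save(p,'pics/s8.png',(300,160,460,270),5)"
```

```text
alt turn [0.  0.1 0. ] j6 now -1.3
 alt turn [-1.0e-01  0.0e+00 -1.8e+02] j6 now -1.3
shift [0.0006 0.0005 0.0185] tcp [606.6 -53.8  94.5] yawY 1.102 F [-0.2 -0.2 -0.7] open 0.156 t 16.43
```

View pics/s8.png

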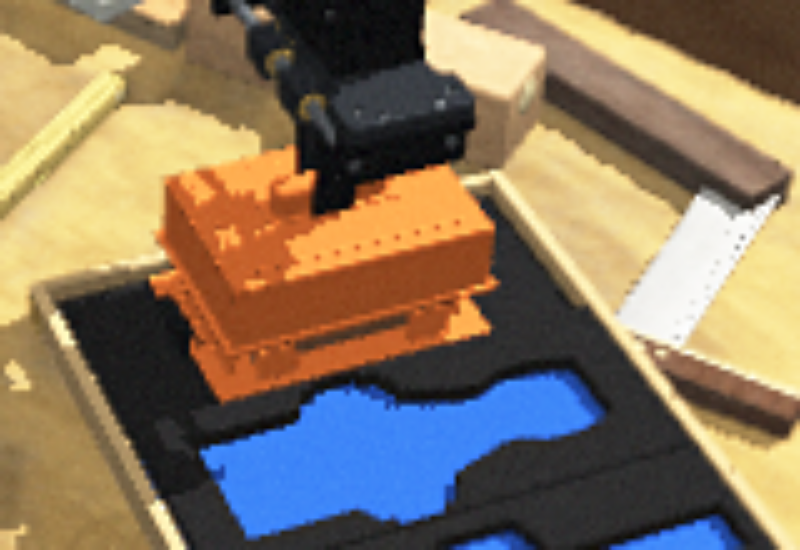

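Lid rim is directly over the plate (rim corners (235,345),(497,283) above plate corners (225,398),(495,325)). Lowering gently.

>>> {"name": "move_arm", "arguments": {
  "plan": [
    [[0,0,0],[0.0,0.0,0.006],-1],
    [[0,0,0],[0.0,0.0,0.012],-1],
    [[0,0,0],[0.0,0.0,0.016],-1],
    [[0,0,0],[0.0,0.0,0.018],-1],
    [[0,0,0],[0.0,0.0,0.018],-1]
  ]
}}

```text
t: 17.1
eef_pos: [606.2, -53.7, 75.6]
tcp_rot: [3.142, -0.0, 2.672]
ft_force: [0.6, 0.7, -0.6]
opening: 0.154
grip_force: 30.0
```

>>> {"name": "move_arm", "arguments": {
  "plan": [
    [[0,0,0],[0.0,0.0,0.002],-1],
    [[0,0,0],[0.0,0.0,0.004],-1],
    [[0,0,0],[0.0,0.0,0.005],-1]
  ]
}}

```text
t: 17.48
eef_pos: [606.7, -53.9, 71.3]
tcp_rot: [3.141, 0.002, 2.672]
ft_force: [-0.6, -0.4, 9.6]
opening: 0.152
grip_force: 30.0
```

>>> {"name": "move_arm", "arguments": {
  "plan": [
    [[0,0,0],[0.0,0.0,0.002],-1],
    [[0,0,0],[0.0,0.0,0.004],-1],
    [[0,0,0],[0.0,0.0,0.004],-1]
  ]
}}

```text
t: 17.85
eef_pos: [605.7, -53.6, 66.1]
tcp_rot: [-3.141, -0.001, 2.672]
ft_force: [-0.6, 0.8, -2.7]
opening: 0.153
grip_force: 30.0
```

>>> {"name": "move_arm", "arguments": {
  "plan": [
    [[0,0,0],[0.0,0.0,0.002],-1],
    [[0,0,0],[0.0,0.0,0.003],-1],
    [[0,0,0],[0.0,0.0,0.004],-1],
    [[0,0,0],[0.0,0.0,0.004],-1]
  ]
}}

```text
t: 18.35
eef_pos: [606.3, -53.9, 63.7]
tcp_rot: [3.141, 0.001, 2.672]
ft_force: [-4.1, 0.4, 10.0]
opening: 0.155
grip_force: 30.0
```

>>> {"name": "move_arm", "arguments": {
  "plan": [
    [[0,0,0],[0.0,0.0,0.001],-1],
    [[0,0,0],[0.0,0.0,0.002],-1],
    [[0,0,0],[0.0,0.0,0.002],-1]
  ]
}}

```text
t: 18.73
eef_pos: [606.4, -53.9, 63.6]
tcp_rot: [3.141, 0.002, 2.672]
ft_force: [-10.2, 0.6, 29.3]
opening: 0.153
grip_force: 30.0
```

```bash
python3 -c "
from h import *
go(606.3,-53.1,63.7,1.1015)
p=eyes.read_camera('scene');save(p,'pics/s9.png',(300,160,460,270),5)"
```

```text
alt turn [0.  0.1 0. ] j6 now -1.3
 alt turn [  -0.2    0.  -180. ] j6 now -1.3
shift [ 0.0005  0.0007 -0.0001] tcp [606.4 -53.9  63.6] yawY 1.102 F [-10.2   0.6  29.3] open 0.153 t 18.73
```

View pics/s9.png

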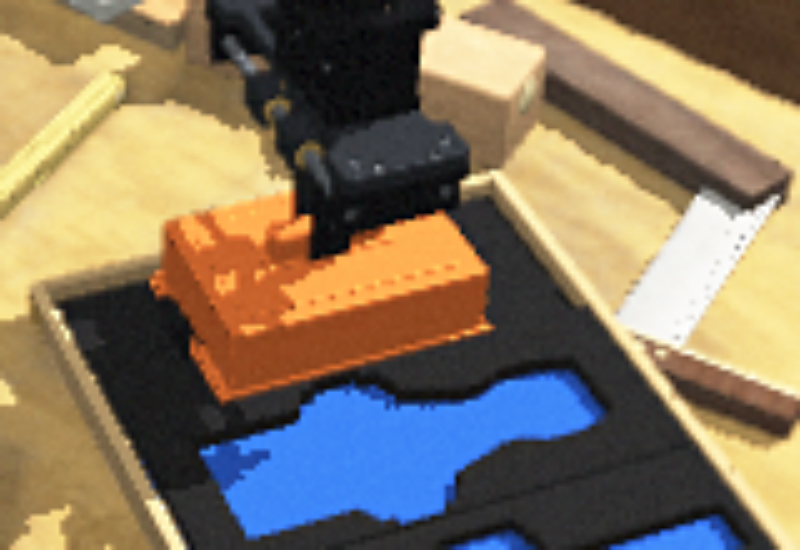

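The lid is seated on the plate with the near clip over its rim (190,330). I'll relax, release, and move to the rule.

>>> {"name": "move_arm", "arguments": {
  "plan": [
    [[0,0,0],[0,0,-0.003],-1],
    [[0,0,0],[0,0,-0.003],-0.3],
    [[0,0,0],[0,0,-0.003],-0.2],
    [[0,0,0],[0,0,-0.003],-0.2],
    [[0,0,0],[0,0,-0.003],-0.2]
  ]
}}

```text
t: 19.4
eef_pos: [606.2, -53.8, 63.5]
tcp_rot: [3.142, -0.0, 2.672]
ft_force: [-0.6, 0.2, 0.0]
opening: 0.398
grip_force: 0.0
```

>>> {"name": "move_arm", "arguments": {
  "plan": [
    [[0,0,0],[0,0,-0.01],-0.2],
    [[0,0,0],[0,0,-0.06],-0.2],
    [[0,0,0],[0,0,-0.11],0],
    [[0,0,0],[0,0,-0.15],0],
    [[0,0,0],[0,0,-0.15],0]
  ]
}}

```text
t: 20.02
eef_pos: [607.2, -53.9, 217.6]
tcp_rot: [3.14, 0.006, 2.672]
ft_force: [0.2, -1.2, -0.4]
opening: 0.501
grip_force: 0.0
```

```bash
python3 -c "
from lid import *
go(579.8,153.6,150,1.763)
p=eyes.read_camera('wrist')
hsv=cv2.cvtColor(p['img'],cv2.COLOR_RGB2HSV); o=cv2.inRange(hsv,(4,150,110),(18,255,255)); o=cv2.morphologyEx(o,cv2.MORPH_CLOSE,np.ones((7,7),np.uint8))
n,l,st,_=cv2.connectedComponentsWithStats(o);k=1+np.argmax(st[1:,4]);print(st[k])
save(p,'pics/w10.png')"
```

```text
alt turn [ -0.    0.4 -37.9] j6 now -1.3
 alt turn [  0.5   0.  142.1] j6 now -1.3
shift [0.1187 0.1726 0.0671] tcp [607.2 -53.9 217.6] yawY 1.102 F [ 0.2 -1.2 -0.4] open 0.501 t 20.02
[  258    98   121   164 10306]
```

View pics/w10.png

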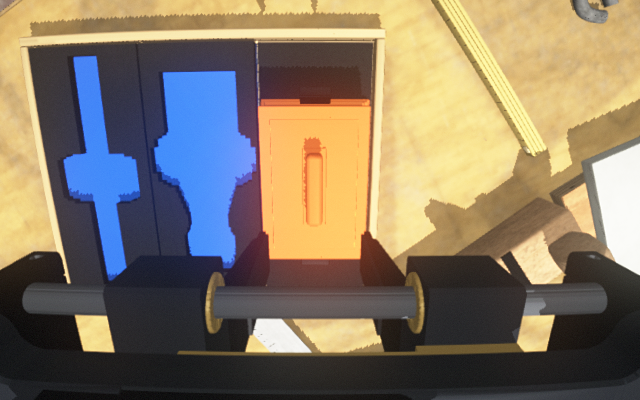

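The lid is seated at (315,180), so it's the rule next.

>>> {"name": "move_arm", "arguments": {
  "plan": [
    [[0,0,-10],[0.03,0.05,0],0],
    [[0,0,-20],[0.06,0.1,0],0],
    [[0,0,-30],[0.09,0.15,0.02],0],
    [[0,0,-37.9],[0.1187,0.1726,0.06],0],
    [[0,0,-37.9],[0.1187,0.1726,0.067],0]
  ]
}}

```text
t: 20.7
eef_pos: [575.8, 155.7, 143.4]
tcp_rot: [3.141, -0.006, -2.945]
ft_force: [0.2, -0.5, -0.3]
opening: 0.5
grip_force: 0.0
```

>>> {"name": "move_arm", "arguments": {
  "plan": [
    [[0,0,0],[0,0,0],0],
    [[0,0,0],[0,0,0],0]
  ]
}}

```text
t: 20.95
eef_pos: [579.2, 152.8, 147.4]
tcp_rot: [-3.142, 0.001, -2.952]
ft_force: [-0.1, -0.6, 0.3]
opening: 0.502
grip_force: 0.0
```

Run:
```python
from lid import *
p=eyes.read_camera("wrist"); save(p,"pics/w11.png")
hsv=cv2.cvtColor(p["img"],cv2.COLOR_RGB2HSV)
for r in eyes.cut_out(p,"folding_rule")[:1]:
    print(r["score"],rect(p,r["mask"],14)[:3],r["uv"]); print(fit(p,r["mask"]&(np.arange(400)[:,None]<225),box(16,235,0)+box(16,235,16),[579.8,153.6,.192]))
go(579.8,153.6,4,1.763)
```

```text
0.79 (array([566.1, 151.5], dtype=float32), [np.float32(18.0), np.float32(208.5)], 0.188) [316.0, 163.0]
(array([5.79136e+02, 1.53950e+02, 1.90000e-01]), np.float64(1380.1442994395215))
 alt turn [-0.   0.1 -0.1] j6 now -1.61
 alt turn [1.000e-01 0.000e+00 1.799e+02] j6 now -1.61
shift [-0.0006  0.0005  0.1436] tcp [579.1 153.  147.6] yawY 1.761 F [-0.8 -0.3  0.3] open 0.499 t 21.05
```

View pics/w11.png

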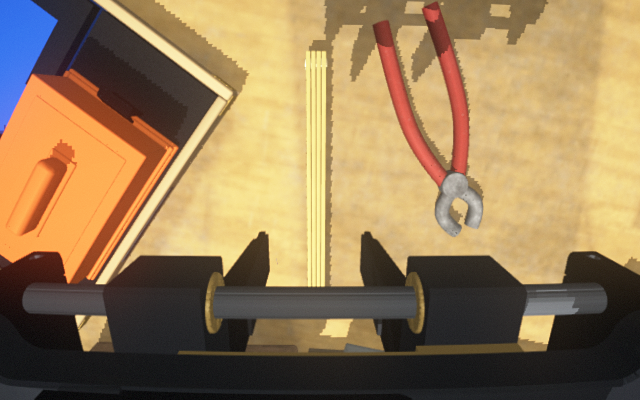

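The rule is centred between the fingers at column 316, so I'll descend and grip.

>>> {"name": "move_arm", "arguments": {
  "plan": [
    [[0,0,0],[-0.0005,0.0005,0.06],0],
    [[0,0,0],[-0.0005,0.0005,0.11],0],
    [[0,0,0],[-0.0005,0.0005,0.144],0],
    [[0,0,0],[-0.0005,0.0005,0.144],0],
    [[0,0,0],[-0.0005,0.0005,0.144],-1]
  ]
}}

```text
t: 21.68
eef_pos: [579.3, 154.0, 3.1]
tcp_rot: [3.142, 0.001, -2.951]
ft_force: [-0.2, -0.0, -0.3]
opening: 0.441
grip_force: 0.0
```

>>> {"name": "move_arm", "arguments": {
  "plan": [
    [[0,0,0],[0,0,0],-1],
    [[0,0,0],[0,0,0],-1],
    [[0,0,0],[0,0,0],-1],
    [[0,0,0],[0,0,0],-1]
  ]
}}

```text
t: 22.18
eef_pos: [578.9, 154.4, 3.0]
tcp_rot: [-3.142, 0.0, -2.949]
ft_force: [-0.3, -1.4, 3.7]
opening: 0.169
grip_force: 30.0
```

```bash
python3 -c "
from h import *
print(readout.state()['grip_force']);go(501.6,-262.2,150,1.102)"
```

```text
30.00077784061432
 alt turn [ 0.   0.  37.9] j6 now -1.61
 alt turn [  -0.     0.  -142.1] j6 now -1.61
shift [ 0.1554 -0.3942 -0.1471] tcp [578.9 154.4   3. ] yawY 1.763 F [-0.3 -1.4  3.7] open 0.169 t 22.18
```

>>> {"name": "move_arm", "arguments": {
  "plan": [
    [[0,0,0],[0,0,-0.06],-1],
    [[0,0,0],[0,0,-0.12],-1],
    [[0,0,0],[0.02,-0.05,-0.15],-1],
    [[0,0,0],[0.04,-0.1,-0.16],-1],
    [[0,0,0],[0.06,-0.15,-0.16],-1]
  ]
}}

```text
t: 22.8
eef_pos: [548.3, -5.6, 163.8]
tcp_rot: [-3.141, 0.002, -2.949]
ft_force: [1.1, -1.4, -0.5]
opening: 0.168
grip_force: 30.0
```

>>> {"name": "move_arm", "arguments": {
  "plan": [
    [[0,0,8],[0.02,-0.05,0],-1],
    [[0,0,16],[0.04,-0.1,0],-1],
    [[0,0,24],[0.06,-0.15,0],-1],
    [[0,0,32],[0.08,-0.2,0],-1],
    [[0,0,37.9],[0.0954,-0.244,0],-1]
  ]
}}

```text
t: 23.42
eef_pos: [500.7, -263.8, 162.6]
tcp_rot: [3.141, -0.0, 2.668]
ft_force: [0.1, 0.3, -0.7]
opening: 0.171
grip_force: 30.0
```

>>> {"name": "move_arm", "arguments": {
  "plan": [
    [[0,0,0],[0,0,0],-1],
    [[0,0,0],[0,0,0],-1]
  ]
}}

```text
t: 23.68
eef_pos: [501.3, -261.5, 162.5]
tcp_rot: [3.141, -0.001, 2.673]
ft_force: [-0.4, 0.9, -0.7]
opening: 0.164
grip_force: 30.0
```

Run:
```python
from lid import *
p=eyes.read_camera("wrist"); save(p,"pics/w12.png")
for n,z in (("folding_rule",readout.state()["eef_pos"][2]+13),("rule_insert",25)):
    for r in eyes.cut_out(p,n)[:1]: print(n,r["score"],rect(p,r["mask"],z)[:3],r["uv"])
go(501.6,-262.2,60,1.102)
```

```text
folding_rule 0.82 (array([ 454. , -238.3], dtype=float32), [np.float32(17.4), np.float32(127.8)], 2.673) [312.5, 148.9]
rule_insert 0.63 (array([ 485.9, -212.4], dtype=float32), [np.float32(44.0), np.float32(195.3)], 2.67) [337.2, 134.3]
 alt turn [ 0.  -0.   0.1] j6 now -1.7
 alt turn [   0.     0.  -179.9] j6 now -1.7
shift [-0.0005 -0.0012  0.1027] tcp [ 501.7 -260.9  162.7] yawY 1.103 F [-0.1  0.2 -0.8] open 0.17 t 23.82
```

View pics/w12.png

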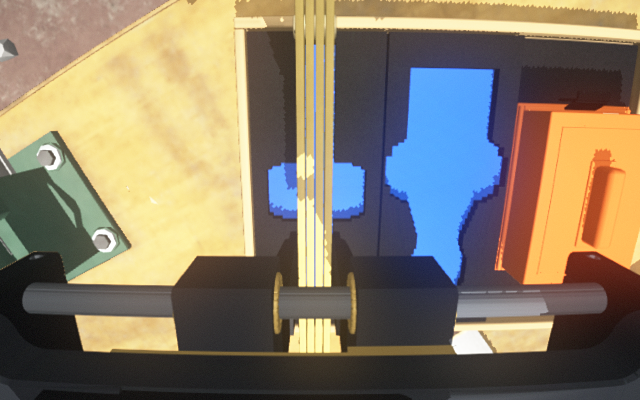

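Rule hangs above its slot (col 316, scoop centre col 317). Lowering.

>>> {"name": "move_arm", "arguments": {
  "plan": [
    [[0,0,0],[-0.0005,-0.001,0.05],-1],
    [[0,0,0],[-0.0005,-0.001,0.1],-1],
    [[0,0,0],[-0.0005,-0.001,0.125],-1],
    [[0,0,0],[-0.0005,-0.001,0.14],-1],
    [[0,0,0],[-0.0005,-0.001,0.144],-1]
  ]
}}

```text
t: 24.45
eef_pos: [501.7, -262.6, 18.4]
tcp_rot: [3.141, -0.0, 2.673]
ft_force: [0.6, -0.1, -0.0]
opening: 0.164
grip_force: 30.0
```

>>> {"name": "move_arm", "arguments": {
  "plan": [
    [[0,0,0],[0,0,0],-1],
    [[0,0,0],[0,0,0.001],-1]
  ]
}}

```text
t: 24.7
eef_pos: [501.9, -263.3, 18.7]
tcp_rot: [-3.141, 0.002, 2.672]
ft_force: [-0.7, -0.4, -1.5]
opening: 0.169
grip_force: 30.0
```

>>> {"name": "move_arm", "arguments": {
  "plan": [
    [[0,0,0],[0,0,0.001],-1],
    [[0,0,0],[0,0,0.0015],-1]
  ]
}}

```text
t: 24.95
eef_pos: [501.8, -263.3, 17.9]
tcp_rot: [-3.141, 0.002, 2.672]
ft_force: [-3.4, 4.0, 20.4]
opening: 0.169
grip_force: 30.0
```

>>> {"name": "move_arm", "arguments": {
  "plan": [
    [[0,0,0],[0,0,-0.0015],-1],
    [[0,0,0],[0,0,-0.0015],-0.1],
    [[0,0,0],[0,0,-0.0015],-0.1],
    [[0,0,0],[0,0,-0.0015],-0.1],
    [[0,0,0],[0,0,-0.02],-0.1]
  ]
}}

```text
t: 25.58
eef_pos: [500.9, -262.7, 35.4]
tcp_rot: [3.141, -0.002, 2.672]
ft_force: [0.6, -0.8, 0.4]
opening: 0.441
grip_force: 0.0
```

>>> {"name": "move_arm", "arguments": {
  "plan": [
    [[0,0,0],[0,0,-0.05],1],
    [[0,0,0],[0,0,-0.1],1],
    [[0,0,0],[0,0,-0.15],1],
    [[0,0,0],[0,0.06,-0.16],1],
    [[0,0,0],[-0.04,0.1,-0.18],1]
  ]
}}

```text
t: 26.2
eef_pos: [581.9, -190.1, 217.2]
tcp_rot: [3.141, -0.001, 2.672]
ft_force: [0.5, -0.9, -0.4]
opening: 0.919
grip_force: 0.0
```

Run:
```python
from h import *
p=eyes.read_camera("wrist"); save(p,"pics/w13.png")
for n,z in (("folding_rule",31),("rule_insert",25),("pincers_insert",25)):
    for r in eyes.cut_out(p,n)[:1]: print(n,r["score"],rect(p,r["mask"],z)[:3],r["uv"])
go(506.5,245.9,200,.512+np.pi/2)
```

```text
folding_rule 0.85 (array([ 494.6, -258.3], dtype=float32), [np.float32(20.7), np.float32(216.8)], 2.667) [214.9, 120.6]
rule_insert 0.91 (array([ 502.9, -259.9], dtype=float32), [np.float32(117.8), np.float32(270.2)], 2.675) [229.2, 119.3]
pincers_insert 0.57 (array([ 556. , -157.9], dtype=float32), [np.float32(116.3), np.float32(269.3)], 2.673) [334.4, 126.4]
 alt turn [  0.   -0.  -56.1] j6 now -1.53
 alt turn [ -0.   -0.  123.9] j6 now -1.53
shift [0.2651 0.356  0.0159] tcp [ 582.6 -191.4  215.8] yawY 1.103 F [-0.7  0.2  0.1] open 0.99 t 26.4
```

View pics/w13.png

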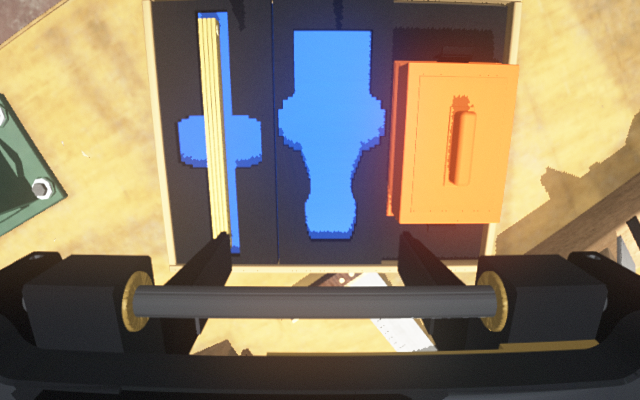

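The rule lies in its slot, a few mm left of centre but within tolerance. Now the pincers, with jaws pointing at yaw 0.512.

>>> {"name": "move_arm", "arguments": {
  "plan": [
    [[0,0,0],[0.035,0.045,0],1],
    [[0,0,0],[0.07,0.09,0],1],
    [[0,0,0],[0.105,0.135,0],1],
    [[0,0,0],[0.14,0.18,0],1],
    [[0,0,0],[0.175,0.225,0],1]
  ]
}}

```text
t: 27.02
eef_pos: [526.6, 88.4, 215.7]
tcp_rot: [-3.141, -0.001, 2.671]
ft_force: [0.8, 0.2, -0.2]
opening: 0.997
grip_force: 0.0
```

>>> {"name": "move_arm", "arguments": {
  "plan": [
    [[0,0,-10],[0.025,0.03,0],1],
    [[0,0,-20],[0.05,0.06,0],1],
    [[0,0,-30],[0.075,0.09,0.02],1],
    [[0,0,-40],[0.1,0.114,0.04],1],
    [[0,0,-50],[0.1,0.114,0.06],1]
  ]
}}

```text
t: 27.65
eef_pos: [488.9, 235.3, 155.1]
tcp_rot: [3.141, -0.001, -2.731]
ft_force: [0.0, -1.2, 0.8]
opening: 1.0
grip_force: 0.0
```

>>> {"name": "move_arm", "arguments": {
  "plan": [
    [[0,0,-6],[0,0,0],1],
    [[0,0,-6],[0,0,0],1],
    [[0,0,-6],[0,0,0],1]
  ]
}}

```text
t: 28.02
eef_pos: [490.3, 234.1, 156.2]
tcp_rot: [3.142, -0.0, -2.637]
ft_force: [-0.4, 0.4, 0.5]
opening: 1.002
grip_force: 0.0
```

Run:
```python
from h import *
p=eyes.read_camera("wrist"); save(p,"pics/w14.png")
for r in eyes.cut_out(p,"pincers")[:1]: print(r["score"],rect(p,r["mask"],10)[:3],r["uv"])
go(489.1,236.1,3,.512+np.pi/2)
```

```text
0.71 (array([496. , 242.8], dtype=float32), [np.float32(61.0), np.float32(178.9)], 0.542) [335.8, 192.2]
 alt turn [ 0.   0.  -0.3] j6 now -1.75
 alt turn [  0.   -0.  179.7] j6 now -1.75
shift [0.0004 0.0022 0.1534] tcp [490.5 234.3 156.4] yawY 2.077 F [ 0.1 -0.5 -0.3] open 1.0 t 28.12
```

View pics/w14.png

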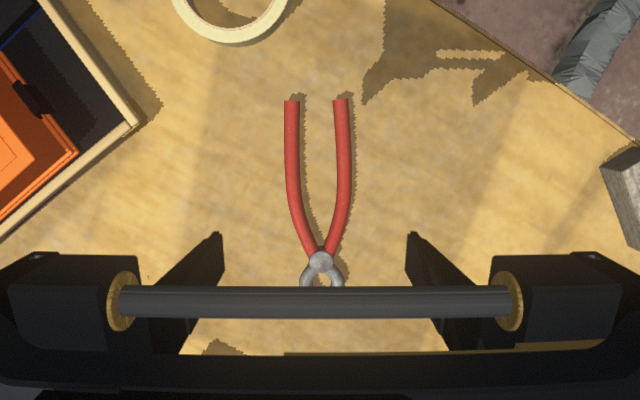

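Pincers are centred under the gripper (handles at columns 285-350, jaws beneath the bar at (320,280)), so I'll descend and grip.

>>> {"name": "move_arm", "arguments": {
  "plan": [
    [[0,0,0],[0,0.0015,0.06],1],
    [[0,0,0],[0,0.0015,0.11],1],
    [[0,0,0],[0,0.0015,0.145],1],
    [[0,0,0],[0,0.0015,0.153],1],
    [[0,0,0],[0,0.0015,0.153],0.5]
  ]
}}

```text
t: 28.75
eef_pos: [490.0, 236.1, 3.7]
tcp_rot: [3.142, 0.0, -2.634]
ft_force: [0.1, 0.4, -0.2]
opening: 0.945
grip_force: 0.0
```

>>> {"name": "move_arm", "arguments": {
  "plan": [
    [[0,0,0],[0,0,0],-1],
    [[0,0,0],[0,0,0],-1],
    [[0,0,0],[0,0,0],-1],
    [[0,0,0],[0,0,0],-1],
    [[0,0,0],[0,0,0],-1]
  ]
}}

```text
t: 29.38
eef_pos: [489.9, 236.2, 3.9]
tcp_rot: [-3.141, 0.001, -2.633]
ft_force: [-1.7, -0.2, 6.7]
opening: 0.618
grip_force: 30.0
```

```bash
python3 -c "
from h import *
print(readout.state()['grip_force']);go(537.7,-147.7,160,1.102)"
```

```text
30.002848037950063
 alt turn [ 0.  0. 56.] j6 now -1.75
 alt turn [-1.00e-01  0.00e+00 -1.24e+02] j6 now -1.75
shift [ 0.145  -0.3586 -0.1562] tcp [489.9 236.2   3.9] yawY 2.079 F [-1.7 -0.2  6.7] open 0.618 t 29.38
```

>>> {"name": "move_arm", "arguments": {
  "plan": [
    [[0,0,0],[0,0,-0.04],-1],
    [[0,0,0],[0,0,-0.09],-1],
    [[0,0,0],[0,0,-0.14],-1],
    [[0,0,0],[0.015,-0.04,-0.156],-1],
    [[0,0,0],[0.03,-0.08,-0.156],-1]
  ]
}}

```text
t: 30.0
eef_pos: [502.7, 150.9, 160.7]
tcp_rot: [-3.141, 0.002, -2.632]
ft_force: [0.5, 0.3, -3.2]
opening: 0.622
grip_force: 29.9
```

>>> {"name": "move_arm", "arguments": {
  "plan": [
    [[0,0,10],[0.02,-0.05,0],-1],
    [[0,0,20],[0.04,-0.1,0],-1],
    [[0,0,30],[0.06,-0.15,0],-1],
    [[0,0,40],[0.08,-0.2,0],-1],
    [[0,0,50],[0.1,-0.24,0],-1]
  ]
}}

```text
t: 30.62
eef_pos: [531.6, -108.8, 159.1]
tcp_rot: [3.142, -0.0, 2.771]
ft_force: [-0.6, 0.3, -2.8]
opening: 0.62
grip_force: 29.9
```

```bash
python3 -c "
from h import *
go(537.7,-147.7,130,1.102)"
```

```text
alt turn [-0.  -0.   5.6] j6 now -1.52
 alt turn [   0.    -0.  -174.4] j6 now -1.52
shift [-0.0198 -0.0341  0.0291] tcp [ 531.6 -108.8  159.1] yawY 1.2 F [-0.6  0.3 -2.8] open 0.62 t 30.62
```

>>> {"name": "move_arm", "arguments": {
  "plan": [
    [[0,0,5.6],[-0.02,-0.034,0.029],-1],
    [[0,0,5.6],[-0.02,-0.034,0.029],-1],
    [[0,0,5.6],[-0.02,-0.034,0.029],-1],
    [[0,0,5.6],[-0.02,-0.034,0.029],-1]
  ]
}}

```text
t: 31.12
eef_pos: [538.5, -144.8, 130.8]
tcp_rot: [3.141, 0.001, 2.681]
ft_force: [0.7, -0.2, -1.7]
opening: 0.617
grip_force: 29.9
```

Run:
```python
from h import *
p=eyes.read_camera("wrist"); save(p,"pics/w15.png")
s=readout.state()
for n,z in (("pincers",s["eef_pos"][2]+8),("pincers_insert",25)):
    for r in eyes.cut_out(p,n)[:1]: print(n,r["score"],rect(p,r["mask"],z)[:3],r["uv"])
go(537.7,-147.7,60,1.102)
```

```text
pincers 0.57 (array([ 517.6, -112.1], dtype=float32), [np.float32(15.5), np.float32(95.6)], 2.732) [344.7, 202.5]
pincers_insert 0.88 (array([ 519.9, -139.6], dtype=float32), [np.float32(114.5), np.float32(190.2)], 2.674) [314.6, 155.7]
 alt turn [0.  0.  0.5] j6 now -1.49
 alt turn [-1.000e-01  0.000e+00 -1.795e+02] j6 now -1.49
shift [-0.0004 -0.0028  0.0708] tcp [ 538.5 -145.   130.8] yawY 1.11 F [-0.3  0.  -2.1] open 0.621 t 31.27
```

View pics/w15.png

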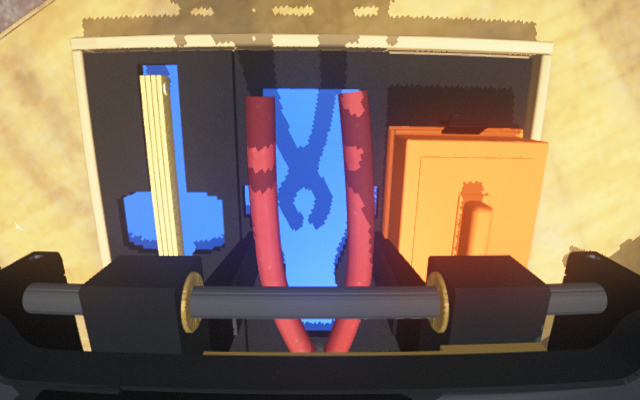

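Pincers hang over the cut-out with the handles toward the base (tips at (260,95),(355,95)) and about 2° of yaw, which I'll trim while lowering.

>>> {"name": "move_arm", "arguments": {
  "plan": [
    [[0,0,2],[-0.0005,-0.0025,0.04],-1],
    [[0,0,2],[-0.0005,-0.0025,0.075],-1],
    [[0,0,2],[-0.0005,-0.0025,0.095],-1],
    [[0,0,2],[-0.0005,-0.0025,0.107],-1],
    [[0,0,2],[-0.0005,-0.0025,0.111],-1]
  ]
}}

```text
t: 31.9
eef_pos: [537.8, -147.9, 19.1]
tcp_rot: [3.142, -0.0, 2.645]
ft_force: [-0.4, 1.5, 0.7]
opening: 0.621
grip_force: 29.9
```

>>> {"name": "move_arm", "arguments": {
  "plan": [
    [[0,0,0],[0,0,0.0005],-1],
    [[0,0,0],[0,0,0.001],-1]
  ]
}}

```text
t: 32.15
eef_pos: [538.1, -148.2, 19.0]
tcp_rot: [3.141, 0.001, 2.644]
ft_force: [-0.6, 1.3, 4.0]
opening: 0.621
grip_force: 29.9
```

Contact at the expected height. I'll release with a small opening and lift.

>>> {"name": "move_arm", "arguments": {
  "plan": [
    [[0,0,0],[0,0,0],0.43],
    [[0,0,0],[0,0,0],0.43],
    [[0,0,0],[0,0,0],0.43],
    [[0,0,0],[0,0,-0.02],0.43],
    [[0,0,0],[0,0,-0.06],0.43]
  ]
}}

```text
t: 32.78
eef_pos: [537.0, -147.9, 77.8]
tcp_rot: [-3.141, -0.003, 2.644]
ft_force: [0.1, 0.3, 0.6]
opening: 0.712
grip_force: 0.0
```

>>> {"name": "move_arm", "arguments": {
  "plan": [
    [[0,0,0],[0,0,-0.05],0.43],
    [[0,0,0],[0,0,-0.1],0.43],
    [[0,0,0],[-0.04,0,-0.15],0.43],
    [[0,0,0],[-0.09,0,-0.17],0.43],
    [[0,0,0],[-0.09,0,-0.17],0.43]
  ]
}}

```text
t: 33.4
eef_pos: [619.0, -192.6, 249.5]
tcp_rot: [3.141, 0.004, 2.644]
ft_force: [-0.3, 0.3, -1.7]
opening: 0.715
grip_force: 0.0
```

Run:
```python
from lid import *
p=eyes.read_camera("wrist"); save(p,"pics/w16.png")
for n,z in (("folding_rule",30),("rule_insert",25),("pincers",25),("pincers_insert",25)):
    for r in eyes.cut_out(p,n)[:1]: print(n,r["score"],rect(p,r["mask"],z)[:3],r["uv"])
for r in eyes.cut_out(p,"box_lid")[:1]: print("lid",r["score"],fit(p,r["mask"],box(108,157,0)+box(108,157,4)+box(101,149,43)+box(15,66,63),[607.6,-53.8,2.672],19))
```

```text
folding_rule 0.57 (array([ 505.4, -263.6], dtype=float32), [np.float32(20.7), np.float32(227.9)], 2.672) [207.2, 99.9]
rule_insert 0.76 (array([ 512.3, -265.1], dtype=float32), [np.float32(117.4), np.float32(249.5)], 2.668) [219.5, 108.5]
pincers 0.72 (array([ 555.5, -156.4], dtype=float32), [np.float32(61.5), np.float32(200.8)], 2.716) [327.8, 106.5]
pincers_insert 0.68 (array([ 567.2, -164.1], dtype=float32), [np.float32(115.6), np.float32(244.0)], 2.673) [316.8, 109.6]
lid 0.86 (array([607.845, -55.28 ,   2.675]), np.float64(97.79767674519798))
```

View pics/w16.png

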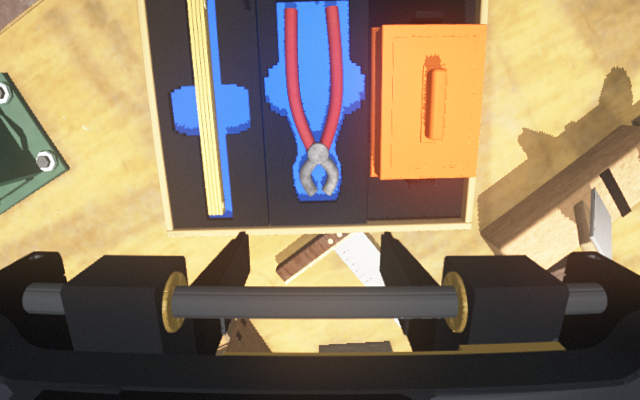

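The picture shows the rule (207,105) and pincers (317,105, jaws at the jaw end) in their cut-outs and the lid (430,100) seated. The robot is clear of everything, so I'll hand in.

```bash
python3 -c "
from h import *
print(env.job_done())"
```

```text
the job is handed in; nothing more can be done
None
```

The kit tray is packed and handed in at about 34 s: the block is under the snapped-down lid and the rule and pincers are in their inserts. The hand-in returned no verdict; I did not re-measure the plane or tape afterwards.

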